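# Close the milk filter cover and torque its clamp nut

## Robot

A 6-joint arm with a two-finger parallel gripper is mounted at the origin on the work surface. World frame = base frame: x ahead of the robot, y to its left, z up, the work surface at z = 0. Lengths are in mm, angles in rad, forces in N, time in s.
With the tool pointing down it reaches from about 300 to 775 mm from the base axis. Payload 14.6 kg.
Tool frame: the origin (TCP) lies at the very end of the fingers, on their centre line; the grasp point (between the pads) lies 19 mm behind it (manip.grip_point_offset is the distance from the TCP to the grasp point, in mm); z points along the fingers, y is the line along which they close (so a half turn about z gives the same grasp; the last joint's range is limited). The gripper opens to 94 mm and grips with 3 to 60 N. Pads are 16 mm wide; open, the fingers measure 119 mm over their backs; the gripper's body (75 mm by 177 mm) begins 78 mm behind the grasp point.
Start: joints at [1.198, 0.3, 1.521, -0, 1.321, -0.067], TCP at [165.578, 524.474, 179.446] pointing down, gripper open.
Joint ranges: [-3.03, 3.03], [-0.79, 2.21], [0.23, 2.52], [-1.04, 4.18], [0, 3.07], [-2.55, 2.55]. Speed limits (rad/s): [2.22, 2.22, 2.57, 3.14, 3.14, 3.14].

## Interface

Orientations are given as [roll, pitch, yaw] about the fixed x, y, z axes, in that order (R = Rz(yaw) Ry(pitch) Rx(roll)).
In Python, from cell import telemetry, eyes, manip gives the robot as it stands.
- The arm moves only by the tool play_rows, never from a script. Its arguments are lists of equal length, an entry for each row: "translation": the shift along the world's x, y, z in m, a list of three; "yaw": the turn about the world's z in rad. A call has 1 to 12 rows; each row is the pose to reach, as a shift and turn from the pose commanded when the call began; what a row does not reach only later rows make up. A row lasts 1/8 s, in which the tool goes at most 62.5 mm and 10.7 degrees, less where a joint would pass 70% of its speed; a pose out of reach is approached as far as the arm can. A call with a gripper value outside its range is refused whole. "hand" is the opening, from 0 (shut) to 1 (fully open), set as the call begins (left out, the last holds). The fingers move at their own pace and stop on an object; "force" is the grip in N (left out, the last holds). Time passes only in rows, so rows that repeat a pose let the fingers close. It gives the time, the measured TCP pose, the force, the opening and the grip force at its end, in the units of the state.
- telemetry.read_state(): the state, without advancing time (a new reading comes with each control period).
- eyes.camera(name): name is "scene" or "top"; returns a dict with "pixels" (480x640x3 uint8, red, green, blue), "fx", "fy", "cx", "cy" (pixels), "cam_to_world" (4x4, takes a point from camera to world coordinates). Camera axes: x right, y up, looking along -z (the intrinsics and any distortion apply to the point x, -y, -z); pixel columns grow to the right and rows downward; lengths in mm; the calibration is good to about 2 mm. A picture is of the moment at which its call begins. There is no depth.
- manip.sign_off(): hands the job in; it is judged then, once.
The state is a dict: "clock": time; "joints": joint angles; "qd": joint speeds; "effort": joint torques, N m; "eef_pos": TCP position; "eef_rot": TCP orientation; "wrist_force": force on the tool from outside, world axes, zero at the start; "moment": the same for the moment, N m; "finger_gap": finger opening in mm; "finger_force": force on a finger pad.
Only numpy, scipy, OpenCV 4.12 (cv2) and the standard library are available. Lean on these libraries where they do the work, as an engineer would, in place of code of your own. Each camera call takes 0.05 s, during which the arm holds its last target. There are 200 camera calls.

## Task

Close the cover of the milk filter, swing the clamp dog all the way round over the cover's rim, and then pull the handle of the torque wrench that sits on the clamp nut clockwise (seen from above) until it breaks over. Stop as soon as it gives, without driving the broken handle on to its stop, and let it spring straight again. Leave everything else on the table where it is.

Things in the scene. Friction and masses are not known exactly. Their poses are not given: they have to be found in the camera images.
- housing: The milk filter, fixed: a round stainless pot, 172 mm across its flange, 100 mm high, capped pipe stubs along its own x out to 142 mm from the centre (axis 45 mm high). Origin: centre of its underside. z up; y points from the clamp side to the cover's hinge: hinge 98 mm from the centre on the +y side, stud with dog, nut and wrench 115 mm from the centre on the -y side.
- lid (a joint): Opening angle (rad) of the hinged cover: 0 shut flat, 1.57 upright; starts at 0.9 to 1.35. A stiff hinge holds it where it is left (friction 0.6 N m, cover 0.45 kg), so push it shut all the way. The cover is a stainless disc, 170 mm across, 10 mm thick, its centre 98 mm from the hinge axis. Shut, its top face is 110.5 mm above the table.
- lid_hinge (a point): Middle of the cover's hinge axis, 105.5 mm above the table; the axis runs along the housing's x. The cover's bar handle is parallel to it: on the outer face, 75 mm from the axis, 80 mm long, 10 mm thick, its centre line 23 mm off the face.
- lid_push (a point): Point on the cover's outer face (the one that faces up when shut), on its middle line 150 mm from the hinge axis, a good place to push. The point turns with the cover: its z axis points out of the outer face, its y axis from this point towards the hinge.
- dog (a joint): Angle (rad) of the clamp dog about the stud: 0 is its stop, pointing straight over the cover (housing's +y); larger is swung away, counter-clockwise from above, towards the housing's -x side (1.57 points along -x). It starts between 1.1 and 1.6 and is turned clockwise to close. Friction 0.15 N m.
- dog_pin (a point): Middle of the upright finger pin on the dog: a round pin 10 mm thick, 26 mm tall (119.5 to 145.5 mm above the table), 42 mm from the stud's axis. The dog is a steel bar 18 mm wide and 8 mm thick that reaches 50 mm from the stud's axis, its underside 1 mm above the shut cover.
- nut_axis (a point): Point on the vertical axis of stud, nut and wrench head, level with the handle's centre line (155 mm above the table). Head 36 mm across, top at 165 mm; socket 27 mm across below it. The wrench stays on the nut (locking socket) and turns it: clockwise from above tightens. The nut must still turn 0.4 to 0.85 rad, how far is not known beforehand; it gets stiffer and does not turn back by itself.
- wrench_hinge (a point): The wrench's vertical hinge pin between head and handle, 38 mm from the nut's axis. The point turns with the head: its -y axis points along the head, away from the nut; z up. When the set torque (about 3 N m at the nut) is reached the handle gives way here clockwise, swings on at hardly more torque to a hard stop at 0.35 rad, and springs straight when let go.
- grip (a point): Centre of the wrench's rubber grip, a level cylinder 25 mm thick, 104 mm long, 150 mm from the hinge pin. At the start the handle is straight and points along the housing's -y, up to 0.65 rad towards its +x. A level push square to it here takes 2 to 9 N at first, growing to about 16 N; then it breaks over and the push stays at about 16 to 17 N. Broken over: 15 to 44 mm out of line with the head.
- cheese_big: Bystander: waxed cheese wheel, 120 mm across, 60 mm high; origin at the centre of its underside.
- cheese_small: Bystander: waxed cheese wheel, 92 mm across, 46 mm high; origin at the centre of its underside.
- jar: Bystander: closed glass jar, 72 mm across, 95 mm high; origin at the centre of its underside.
- bottle: Bystander: brown glass bottle, 60 mm across, 200 mm high; origin at the centre of its underside.
- cup: Bystander: metal cup, 72 mm across, 75 mm high; origin at the centre of its underside.
- gasket: Bystander: black rubber ring lying flat on the table, 84 mm across, 8 mm thick; origin at the centre of its underside.
- spanner: Bystander: steel spanner lying flat on the table, 160 mm long; origin at the middle of its underside.

How it is judged (in metres and radians):
On the way, in this order (a step that is already met when the one before it is completed fails the run):
1. the cover is shut (value of joint lid below 0.04 rad), for 0.2 s.
2. the clamp dog is at its stop over the shut cover (value of joint lid below 0.04 rad and value of joint dog below 0.08 rad), for 0.2 s.
3. the wrench handle has broken over (grip 15 mm or more out of line, clockwise) with cover and dog in place (all of step 2 and x of grip in the frame of wrench_hinge below -0.015 m), for 0.05 s.
At the end, for the whole second after the job is handed in: The cover is shut (joint below 0.04 rad), the dog is at its stop over it (below 0.08 rad), the handle has been let go and has sprung straight (grip less than 7.5 mm out of line with the head), and the nut stays turned in: the wrench's hinge pin lies at least 13 mm from where it was at the start (all of step 2 and x of grip in the frame of wrench_hinge above -0.0075 m and distance of wrench_hinge from where it was at the start of the episode above 0.013 m); the robot touches nothing.
It fails at once if the handle was driven on to its stop after breaking over (grip more than 44 mm out of line): the nut would be over-tightened (x of grip in the frame of wrench_hinge below -0.044 m).
It fails at once if a bystander was pushed more than 30 mm (distance of any of cheese_big, cheese_small, jar, bottle, cup, gasket, spanner from where it was at the start of the episode above 0.03 m).
It also fails if it takes over 70 s, if anything falls off the work surface, if the arm or the gripper's body presses on something with over 40 N, if the wrist force passes 120 N, or if a joint passes its speed limit or range.

## Working session

There is one attempt and no reset: what is moved stays moved. The work goes in short steps, Python scripts to look and compute and a tool call to move; the robot and the scene stay as the last step left them, time stands still between calls to the robot, and variables do not carry over. Pictures are saved under pics/ and viewed, at most 10 in all, crops included, and the job is handed in when it is done.

Besides the shell and the picture viewer there is one more tool, called after "Emit:" as name(argument=value, ...), one argument or row to a line, values as JSON. play_rows: Moves the arm, as the interface text tells. Its arguments: {"type":"object","properties":{"translation":{"type":"array","items":{"type":"array","items":{"type":"number"}}},"yaw":{"type":"array","items":{"type":"number"}},"hand":{"type":"number"},"force":{"type":"number"}},"required":["translation","yaw"]}

```bash
ls; mkdir -p pics
python3 - <<'E'
from cell import telemetry, eyes, manip
import cv2,numpy as np
for n in("scene","top"):
    c=eyes.camera(n); cv2.imwrite(f"pics/{n}0.png",c["pixels"][:,:,::-1]); print(n,{k:(np.round(v,3).tolist() if k!="pixels" else 0) for k,v in c.items()})
print(telemetry.read_state())
E
```

```text
pics
scene {'pixels': 0, 'fx': 577.04, 'fy': 577.04, 'cx': 316.29, 'cy': 232.846, 'cam_to_world': [[0.678, -0.62, 0.396, 1070.457], [0.735, 0.576, -0.357, -418.995], [-0.006, 0.533, 0.846, 1171.406], [0.0, 0.0, 0.0, 1.0]]}
top {'pixels': 0, 'fx': 578.508, 'fy': 578.508, 'cx': 311.661, 'cy': 235.092, 'cam_to_world': [[-0.007, 0.998, -0.054, 503.139], [-1.0, -0.008, -0.012, 2.678], [-0.012, 0.054, 0.998, 1676.451], [0.0, 0.0, 0.0, 1.0]]}
{'clock': 0.1, 'joints': array([ 1.19839663e+00,  3.00382979e-01,  1.52153342e+00,  1.26753532e-05,
        1.32071033e+00, -6.66212823e-02]), 'qd': array([ 0.00119558,  0.00024992, -0.00144127, -0.00054076, -0.00194086,
       -0.00113338]), 'effort': array([ 2.36034393e-03, -5.32644439e+01, -3.53288376e+01,  7.10271858e-02,
        2.34202738e-02, -5.48338028e-05]), 'eef_pos': array([165.48119248, 524.23074091, 178.95484517]), 'eef_rot': array([-3.14056169e+00, -8.10911530e-05,  2.83581106e+00]), 'wrist_force': array([-0.52402599,  0.6025183 ,  0.36996591]), 'moment': array([-0.03875838,  0.00334282, -0.00467045]), 'finger_force': 0.0, 'finger_gap': 93.94139797090234}
```

View pics/scene0.png

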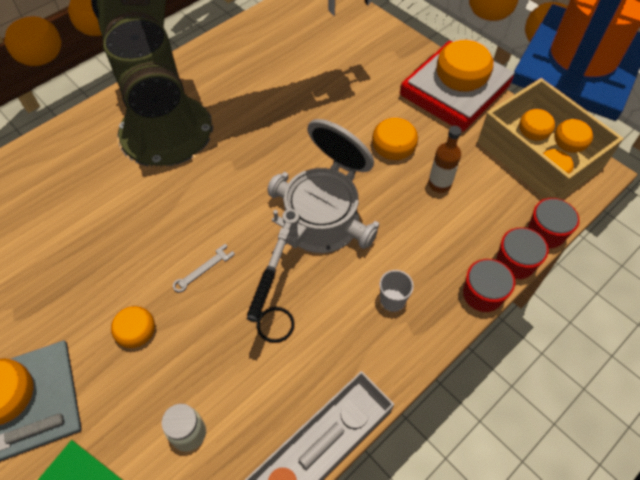

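View pics/top0.png

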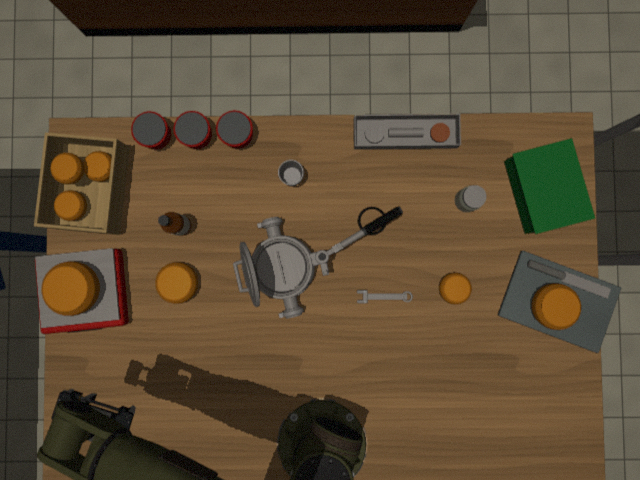

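Run:
```python
import cv2
t=cv2.imread("pics/top0.png")[195:330,225:415]; s=cv2.imread("pics/scene0.png")[110:350,230:400]
cv2.imwrite("pics/tc.png",cv2.resize(t,None,fx=4.2,fy=4.2,interpolation=cv2.INTER_CUBIC))
cv2.imwrite("pics/sc.png",cv2.resize(s,None,fx=2.5,fy=2.5,interpolation=cv2.INTER_CUBIC))
```

```text
(no output)
```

View pics/tc.png

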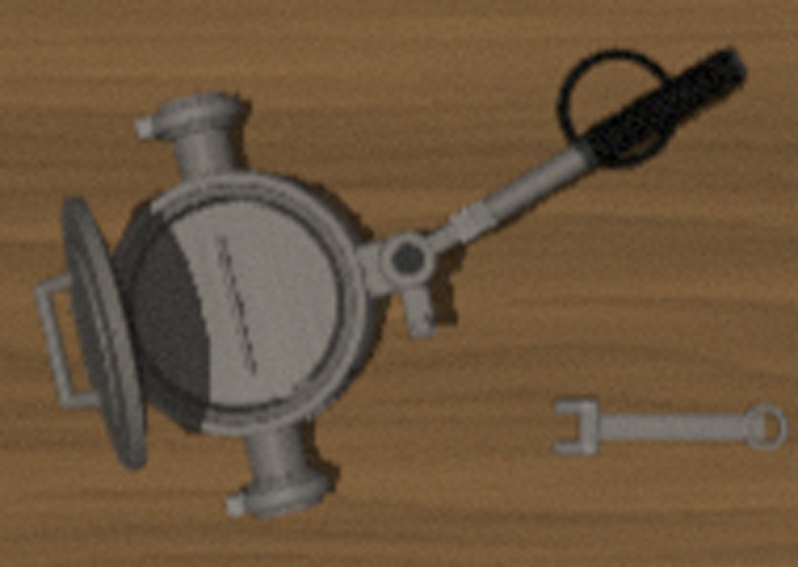

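View pics/sc.png

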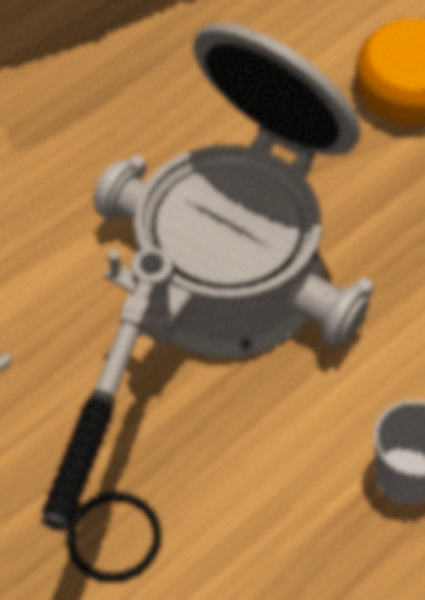

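```bash
cat > h.py <<'E'
import numpy as np
from cell import telemetry, eyes, manip
def ray(c,u,v):
    M=np.array(c["cam_to_world"]); d=M[:3,:3]@np.array([(u-c["cx"])/c["fx"],-(v-c["cy"])/c["fy"],-1]); return M[:3,3],d
def pt(c,u,v,z):
    o,d=ray(c,u,v); return o+d*(z-o[2])/d[2]
E
python3 - <<'E'
from h import *
t=eyes.camera("top"); s=eyes.camera("scene")
T=lambda u,v,z:pt(t,225+u/4.2,195+v/4.2,z).round(1)
S=lambda u,v,z:pt(s,230+u/2.5,110+v/2.5,z).round(1)
print("nut",T(408,258,165),S(151,263,165))
print("flange c",T(250,302,100)); 
print("pipes",T(207,118,45),T(287,490,45))
print("pin",T(423,327,145),S(112,258,143))
print("grip ends",T(590,155,155),T(742,62,155),S(100,398,155),S(57,520,155))
print("lid ends",T(75,200,150),T(135,465,150))
print("lid apex scene low corners (hinge)",S(285,150,105))
E
```

```text
nut [529.4  -6.1 165. ] [530.5  -3.9 165. ]
flange c [502.7  96.2 100. ]
pipes [626.7 127.9  45. ] [377.2  75.3  45. ]
pin [486.3 -15.3 145. ] [492. -16. 143.]
grip ends [ 593.2 -120.7  155. ] [ 651.  -216.6  155. ] [ 595.4 -115.8  155. ] [ 653.9 -208.2  155. ]
lid ends [567.7 203.2 150. ] [401.4 165.7 150. ]
lid apex scene low corners (hinge) [487.9 197.2 105. ]
```

Emit:
play_rows(
  translation=[
    [0, 0, 0.06],
    [0.035, -0.034, 0.06],
    [0.07, -0.068, 0.06],
    [0.105, -0.102, 0.06],
    [0.14, -0.136, 0.06],
    [0.175, -0.17, 0.06],
    [0.21, -0.204, 0.06],
    [0.245, -0.238, 0.06],
    [0.28, -0.27, 0.06],
    [0.315, -0.29, 0.06],
    [0.315, -0.29, 0.06],
  ],
  yaw=[0, 0.1, 0.2, 0.3, 0.4, 0.52, 0.52, 0.52, 0.52, 0.52, 0.52],
  hand=0,
)

```text
clock: 1.58
eef_pos: [481.9, 233.0, 238.7]
eef_rot: [-3.141, -0.001, -2.93]
wrist_force: [0.4, 0.4, -0.1]
finger_gap: 0.5
finger_force: 0.0
```

Run:
```python
from h import *
import cv2
a=eyes.camera("scene")["pixels"][60:340,180:460,::-1];b=eyes.camera("top")["pixels"][140:420,200:480,::-1]
cv2.imwrite("pics/a.png",cv2.resize(np.hstack([a,b]),None,fx=1.42,fy=1.42,interpolation=cv2.INTER_CUBIC))
```

```text
(no output)
```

View pics/a.png

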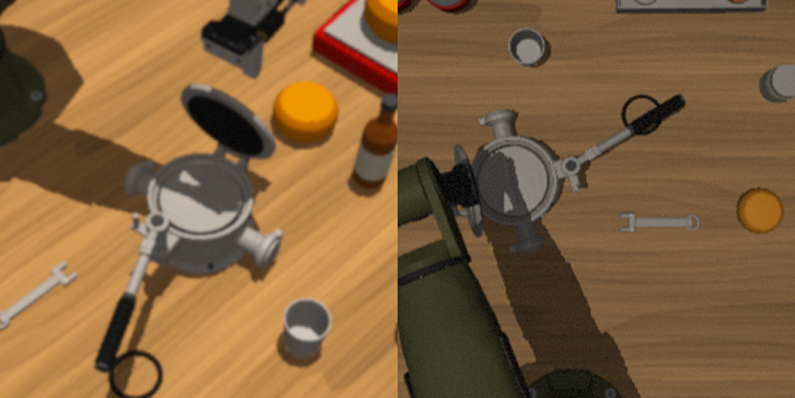

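Emit:
play_rows(
  translation=[
    [0.004, -0.02, 0],
    [0.009, -0.04, 0],
    [0.014, -0.064, -0.001],
    [0.017, -0.077, -0.006],
    [0.019, -0.089, -0.013],
    [0.022, -0.1, -0.021],
    [0.024, -0.11, -0.029],
    [0.026, -0.12, -0.039],
    [0.028, -0.129, -0.05],
    [0.03, -0.136, -0.062],
    [0.031, -0.143, -0.074],
    [0.031, -0.143, -0.074],
  ],
  yaw=[0, 0, 0, 0, 0, 0, 0, 0, 0, 0, 0, 0],
)

```text
clock: 3.18
eef_pos: [511.0, 91.0, 164.1]
eef_rot: [3.141, -0.002, -2.928]
wrist_force: [-0.6, 0.5, 0.1]
finger_gap: 0.8
finger_force: 0.0
```

Emit:
play_rows(
  translation=[
    [0.001, -0.005, -0.013],
    [0.002, -0.009, -0.027],
    [0.003, -0.011, -0.04],
    [0.003, -0.013, -0.05],
    [0.003, -0.013, -0.055],
    [0.003, -0.013, -0.055],
    [0.003, -0.013, -0.055],
  ],
  yaw=[0, 0, 0, 0, 0, 0, 0],
)

```text
clock: 4.05
eef_pos: [514.7, 78.6, 110.7]
eef_rot: [3.142, 0.0, -2.927]
wrist_force: [0.1, 0.4, -0.2]
finger_gap: 0.5
finger_force: 0.0
```

Emit:
play_rows(
  translation=[
    [0, 0, -0.002],
    [0, 0, -0.003],
    [0, 0, -0.003],
    [0, 0, -0.003],
  ],
  yaw=[0, 0, 0, 0],
)

```text
clock: 4.55
eef_pos: [514.6, 78.5, 107.5]
eef_rot: [3.142, 0.0, -2.927]
wrist_force: [0.8, 0.1, 1.2]
finger_gap: 0.3
finger_force: 0.4
```

Run:
```python
from h import *
import cv2
a=eyes.camera("scene")["pixels"][100:340,210:410,::-1]
cv2.imwrite("pics/b.png",cv2.resize(a,None,fx=2.5,fy=2.5,interpolation=cv2.INTER_CUBIC))
```

```text
(no output)
```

View pics/b.png

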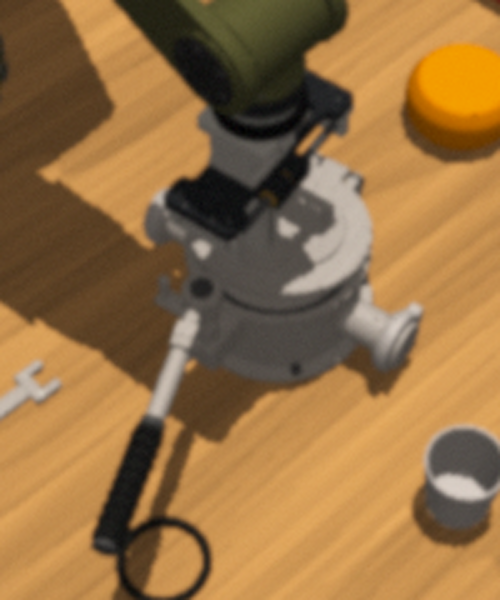

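Emit:
play_rows(
  translation=[
    [0, 0, -0.001],
    [0, 0, -0.002],
    [0, 0, -0.002],
  ],
  yaw=[0, 0, 0],
)

```text
clock: 4.97
eef_pos: [514.5, 78.5, 105.3]
eef_rot: [3.142, -0.0, -2.927]
wrist_force: [0.6, -0.7, 1.0]
finger_gap: 0.2
finger_force: 0.2
```

Emit:
play_rows(
  translation=[
    [0, 0, -0.001],
    [0, 0, -0.002],
    [0, 0, -0.002],
  ],
  yaw=[0, 0, 0],
)

```text
clock: 5.35
eef_pos: [514.5, 78.5, 103.3]
eef_rot: [3.141, -0.0, -2.927]
wrist_force: [-0.1, -0.2, -0.1]
finger_gap: 0.4
finger_force: 0.1
```

Run:
```python
from h import *
print(telemetry.read_state())
import cv2
a=eyes.camera("top")["pixels"][200:320,220:380,::-1]
cv2.imwrite("pics/c.png",cv2.resize(a,None,fx=5,fy=5,interpolation=cv2.INTER_CUBIC))
```

```text
{'clock': 5.35, 'joints': array([ 8.10020381e-02,  3.12087502e-01,  1.69192221e+00,  8.46630440e-05,
        1.13784370e+00, -1.70402630e+00]), 'qd': array([ 0.00068477, -0.000491  , -0.00168208,  0.00217896,  0.00309414,
       -0.00186099]), 'effort': array([ 5.96897816e-02, -5.06881714e+01, -3.21196747e+01, -3.61179875e-03,
        7.80216884e-02,  1.69383816e-05]), 'eef_pos': array([514.49723199,  78.50998602, 103.29637442]), 'eef_rot': array([ 3.14148185e+00, -2.48238269e-04, -2.92739615e+00]), 'wrist_force': array([-0.11291914, -0.17013075, -0.12711125]), 'moment': array([ 0.02970668, -0.003042  , -0.00902117]), 'finger_force': 0.13784785580355674, 'finger_gap': 0.35271057751754326}
```

View pics/c.png

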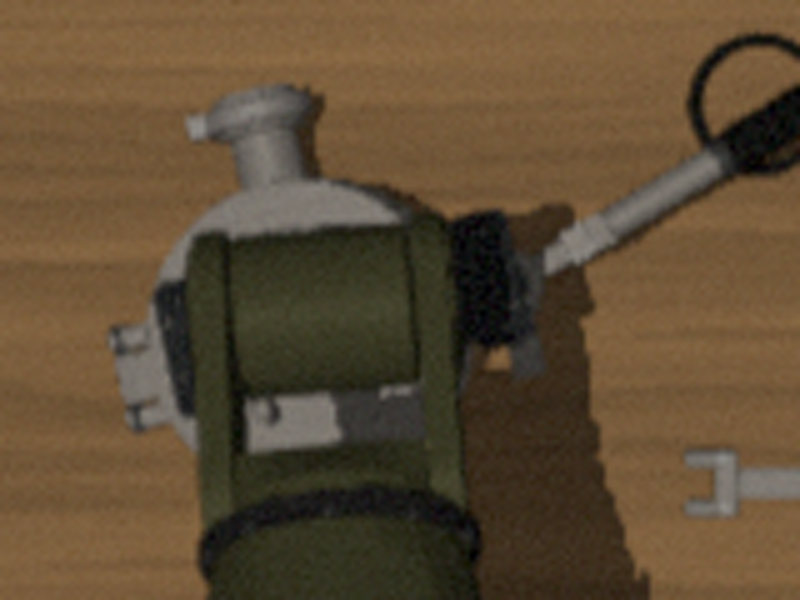

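Emit:
play_rows(
  translation=[
    [0, 0, 0.03],
    [0, 0, 0.08],
    [-0.005, -0.02, 0.12],
    [-0.02, -0.06, 0.12],
    [-0.04, -0.1, 0.12],
    [-0.06, -0.14, 0.12],
    [-0.06, -0.18, 0.12],
    [-0.06, -0.18, 0.12],
  ],
  yaw=[0, 0, 0, 0, 0, 0, 0, 0],
  hand=0.6,
)

```text
clock: 6.4
eef_pos: [454.2, -103.2, 223.3]
eef_rot: [3.141, -0.0, -2.93]
wrist_force: [0.6, -0.1, 0.3]
finger_gap: 56.6
finger_force: 0.0
```

Run:
```python
from h import *
import cv2
b=eyes.camera("scene")["pixels"][120:320,220:420,::-1]
a=eyes.camera("top")["pixels"][190:350,220:380,::-1]
a=cv2.resize(a,(400,400),interpolation=cv2.INTER_CUBIC);b=cv2.resize(b,(400,400),interpolation=cv2.INTER_CUBIC)
cv2.imwrite("pics/d.png",np.hstack([a,b]))
```

```text
(no output)
```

View pics/d.png

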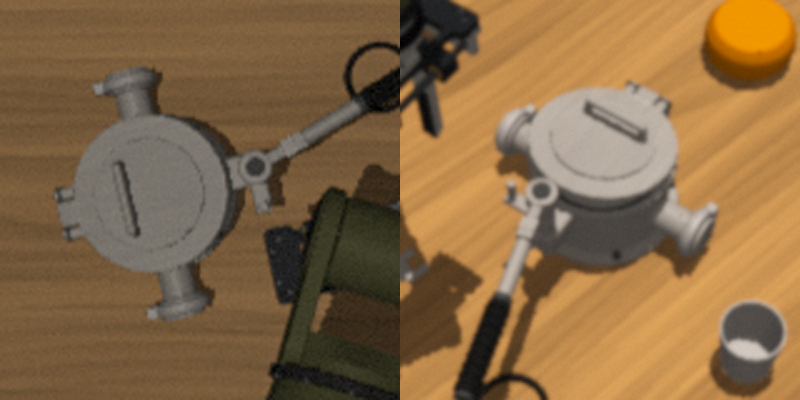

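```bash
cat >> h.py <<'E'
def tri(a,b):
    (o1,d1),(o2,d2)=a,b
    A=np.stack([d1,-d2],1); k=np.linalg.lstsq(A,o2-o1,rcond=None)[0]
    p,q=o1+k[0]*d1,o2+k[1]*d2
    return (p+q)/2,np.linalg.norm(p-q)
E
python3 - <<'E'
from h import *
t=eyes.camera("top"); s=eyes.camera("scene")
f=lambda a,b:print(tri(ray(t,220+a[0]/2.5,190+a[1]/2.5),ray(s,220+(b[0]-400)/2,120+b[1]/2)))
f((128,198),(617,120)) # bar mid
f((120,163),(590,105)); f((137,235),(646,137))
f((255,166),(541,190)) # nut
f((263,207),(510,187)) #pin
f((240,188),(568,195)) #?
E
```

```text
(array([498.91318101, 132.11499193, 134.6049338 ]), np.float64(6.356206381301924))
(array([518.17724649, 111.68766632, 203.73730886]), np.float64(49.930103947192734))
(array([480.83829817, 151.72451474,  66.8922096 ]), np.float64(73.0453467531313))
(array([530.14540592,  -4.7711781 , 166.0026587 ]), np.float64(2.340074177291698))
(array([486.90221449, -13.26635852, 133.44810389]), np.float64(1.9488731522192035))
(array([517.13455594,  22.99261326, 112.63826931]), np.float64(32.680101202831914))
```

Emit:
play_rows(
  translation=[
    [0, 0.04, 0],
    [0.015, 0.08, 0],
    [0.035, 0.12, 0],
    [0.061, 0.157, 0],
    [0.061, 0.157, -0.05],
    [0.061, 0.157, -0.09],
    [0.061, 0.157, -0.105],
    [0.061, 0.157, -0.108],
    [0.061, 0.157, -0.11],
    [0.061, 0.157, -0.112],
    [0.061, 0.157, -0.113],
  ],
  yaw=[0, 0, 0, 0, 0, 0, 0, 0, 0, 0, 0],
  hand=0,
)

```text
clock: 7.98
eef_pos: [515.8, 55.4, 110.9]
eef_rot: [-3.141, 0.001, -2.928]
wrist_force: [0.9, -0.4, 0.1]
finger_gap: 0.3
finger_force: 0.0
```

Emit:
play_rows(
  translation=[
    [0, 0, -0.001],
    [0, 0, -0.002],
  ],
  yaw=[0, 0],
)

```text
clock: 8.22
eef_pos: [515.6, 55.5, 108.5]
eef_rot: [-3.142, 0.0, -2.927]
wrist_force: [-0.2, -0.3, 0.3]
finger_gap: 0.6
finger_force: 0.0
```

Emit:
play_rows(
  translation=[
    [0, 0, -0.001],
    [0, 0, -0.002],
  ],
  yaw=[0, 0],
)

```text
clock: 8.48
eef_pos: [515.6, 55.4, 106.4]
eef_rot: [-3.142, -0.0, -2.927]
wrist_force: [-0.7, -0.5, 1.9]
finger_gap: 0.3
finger_force: 0.8
```

Emit:
play_rows(
  translation=[
    [0, 0, -0.001],
    [0, 0, -0.002],
  ],
  yaw=[0, 0],
)

```text
clock: 8.72
eef_pos: [515.7, 55.4, 104.5]
eef_rot: [-3.141, 0.0, -2.927]
wrist_force: [-0.6, 0.5, 2.1]
finger_gap: 0.6
finger_force: 0.6
```

Emit:
play_rows(
  translation=[
    [0, 0, -0.001],
    [0, 0, -0.002],
  ],
  yaw=[0, 0],
)

```text
clock: 8.98
eef_pos: [515.6, 55.5, 102.4]
eef_rot: [-3.142, 0.0, -2.927]
wrist_force: [0.3, -1.2, 1.5]
finger_gap: 0.5
finger_force: 0.6
```

Emit:
play_rows(
  translation=[
    [0, 0, -0.001],
    [0, 0, -0.002],
  ],
  yaw=[0, 0],
)

```text
clock: 9.22
eef_pos: [515.6, 55.5, 100.4]
eef_rot: [-3.142, 0.0, -2.927]
wrist_force: [0.5, -1.7, 1.8]
finger_gap: 0.3
finger_force: 0.6
```

Emit:
play_rows(
  translation=[
    [0, 0, -0.001],
    [0, 0, -0.002],
    [0, 0, -0.003],
    [0, 0, -0.004],
  ],
  yaw=[0, 0, 0, 0],
)

```text
clock: 9.72
eef_pos: [515.6, 55.5, 96.3]
eef_rot: [3.142, -0.0, -2.927]
wrist_force: [-0.3, -0.6, 1.3]
finger_gap: 0.7
finger_force: 0.6
```

Run:
```python
from h import *
import cv2
b=eyes.camera("scene")["pixels"][130:280,240:390,::-1]
cv2.imwrite("pics/e.png",cv2.resize(b,(600,600),interpolation=cv2.INTER_CUBIC))
```

```text
(no output)
```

View pics/e.png

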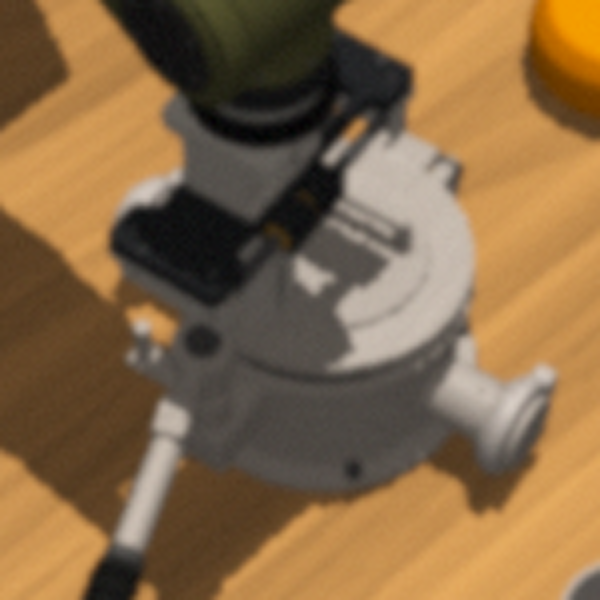

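Run:
```python
from h import *
s=eyes.camera("scene")
M=np.linalg.inv(np.array(s["cam_to_world"]))
for z in(96.3,110.5,130,174,193):
    p=M@[515.6,55.5,z,1]; u=s["cx"]+s["fx"]*p[0]/-p[2]; v=s["cy"]-s["fy"]*p[1]/-p[2]; print(z,(u-240)*4,(v-130)*4)
```

```text
96.3 268.7970885115949 333.2817665188919
110.5 268.3022507691567 318.97099017778487
130 267.60746718034534 298.87775214795295
174 265.97144224683757 251.56368350688092
193 265.23403399374456 230.23773425711988
```

Emit:
play_rows(
  translation=[
    [0, 0, -0.002],
    [0, 0, -0.004],
    [0, 0, -0.005],
    [0, 0, -0.006],
  ],
  yaw=[0, 0, 0, 0],
)

```text
clock: 10.32
eef_pos: [515.6, 55.4, 90.4]
eef_rot: [-3.142, -0.0, -2.927]
wrist_force: [-0.7, -0.7, 1.6]
finger_gap: 0.3
finger_force: 0.6
```

Emit:
play_rows(
  translation=[
    [0, 0, -0.001],
    [0, 0, -0.002],
    [0, 0, -0.003],
    [0, 0, -0.004],
  ],
  yaw=[0, 0, 0, 0],
)

```text
clock: 10.82
eef_pos: [515.6, 55.5, 86.4]
eef_rot: [-3.142, -0.0, -2.927]
wrist_force: [0.7, -1.2, 1.4]
finger_gap: 0.1
finger_force: 0.6
```

Emit:
play_rows(
  translation=[
    [0, 0, -0.001],
    [0, 0, -0.002],
    [0, 0, -0.003],
  ],
  yaw=[0, 0, 0],
)

```text
clock: 11.2
eef_pos: [515.8, 55.5, 84.6]
eef_rot: [-3.141, 0.001, -2.927]
wrist_force: [-8.2, -1.1, 22.4]
finger_gap: 0.5
finger_force: 11.2
```

Emit:
play_rows(
  translation=[
    [0, 0, -0.001],
    [0, 0, -0.002],
    [0, 0, -0.003],
  ],
  yaw=[0, 0, 0],
)

```text
clock: 11.58
eef_pos: [516.1, 55.5, 84.2]
eef_rot: [-3.141, 0.002, -2.927]
wrist_force: [-23.5, -2.3, 54.8]
finger_gap: 0.7
finger_force: 27.0
```

Emit:
play_rows(
  translation=[
    [0, 0, 0.04],
    [0, 0, 0.09],
    [-0.02, -0.04, 0.1],
    [-0.04, -0.09, 0.1],
    [-0.06, -0.13, 0.1],
    [-0.07, -0.17, 0.1],
    [-0.07, -0.17, 0.1],
    [-0.07, -0.17, 0.1],
  ],
  yaw=[0, 0, 0, 0, 0, 0, 0, 0],
)

```text
clock: 12.58
eef_pos: [445.7, -114.1, 180.4]
eef_rot: [3.141, 0.0, -2.928]
wrist_force: [0.3, 0.4, -0.4]
finger_gap: 0.5
finger_force: 0.0
```

```bash
cat >> h.py <<'E'
def proj(c,P):
    p=np.linalg.inv(np.array(c["cam_to_world"]))@np.append(P,1); return np.array([c["cx"]+c["fx"]*p[0]/-p[2],c["cy"]-c["fy"]*p[1]/-p[2]])
E
python3 - <<'E'
from h import *
import pickle
s=eyes.camera("scene");t=eyes.camera("top");st=telemetry.read_state()
pickle.dump((s,t,st),open("closed.pkl","wb"))
p=np.array([454.2,-103.2,223.3]);ey=np.array([-.213,.977,0])
for k in(-40,-28,0,28,40):
  for dz in (0,26): print(k,dz,(proj(s,p+k*ey+[0,0,dz])-[220,120])*2+[400,0])
print(st["eef_pos"],st["wrist_force"])
E
```

```text
-40 0 [387.82160309 194.76657099]
-40 26 [383.63486383 179.86789987]
-28 0 [395.68539757 186.51920657]
-28 26 [391.67182598 171.52814935]
0 0 [413.75966422 167.56333686]
0 26 [410.1386738  152.36557261]
28 0 [431.45918727 149.00048949]
28 26 [428.21530818 133.60791041]
40 0 [438.93285512 141.1622808 ]
40 26 [435.84603527 125.68969963]
[ 445.80214428 -113.65861257  180.35149151] [-0.14683546  1.41484816  0.56301578]
```

Emit:
play_rows(
  translation=[
    [0, 0, 0],
    [0, 0, 0],
    [0, 0, 0],
    [0, 0, 0],
  ],
  yaw=[0, 0, 0, 0],
  hand=0.3,
)

```text
clock: 13.18
eef_pos: [445.6, -114.5, 180.4]
eef_rot: [3.142, -0.0, -2.927]
wrist_force: [-0.4, -0.3, -0.2]
finger_gap: 28.3
finger_force: 0.0
```

Run:
```python
from h import *
import pickle,cv2
s=eyes.camera("scene");t=eyes.camera("top");st=telemetry.read_state()
s0,t0,st0=pickle.load(open("closed.pkl","rb"))
def crop(c,P,n=50):
    u,v=proj(c,P).round().astype(int); im=c["pixels"][max(v-n,0):v+n,max(u-n,0):u+n,::-1]; print(u,v,im.shape)
    return cv2.resize(im,(400,400),interpolation=cv2.INTER_CUBIC)
p=st0["eef_pos"]
d=(p+[0,0,40])
cv2.imwrite("pics/f.png",np.hstack([crop(s0,d),crop(s,d)])); print(p, st["eef_pos"],st["finger_gap"])
ey=np.array([-.213,.977,0])
for k in(-20,0,20):
    for z in(0,26): print(k,z,(proj(s,p+k*ey+[0,0,z])-proj(s,d))*4+200)
```

```text
220 205 (100, 100, 3)
220 205 (100, 100, 3)
[ 445.80214428 -113.65861257  180.35149151] [ 445.56573349 -114.52323669  180.43516563] 28.58858181009713
-20 0 [186.26629629 270.89624259]
-20 26 [178.44430862 242.64546604]
0 0 [211.33592533 244.35524119]
0 26 [204.04199224 215.81551883]
20 0 [236.04429296 218.19670415]
20 26 [229.263937  189.3793984]
```

View pics/f.png

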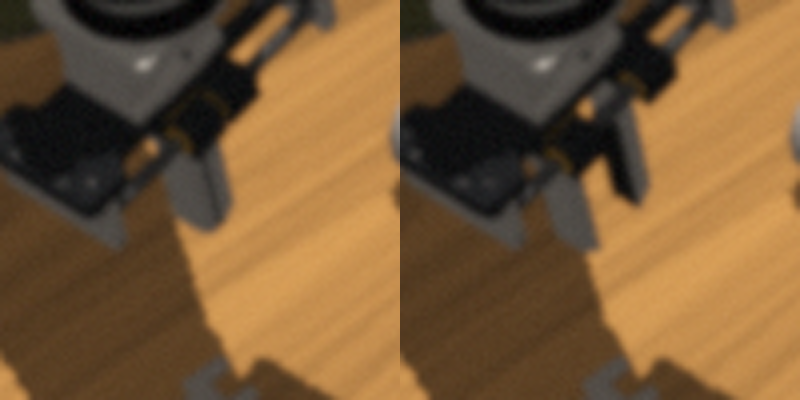

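Emit:
play_rows(
  translation=[
    [0.02, 0.04, 0],
    [0.035, 0.08, 0],
    [0.0435, 0.1, 0],
    [0.0435, 0.1, -0.02],
    [0.0435, 0.1, -0.04],
    [0.0435, 0.1, -0.06],
    [0.0435, 0.1, -0.075],
    [0.0435, 0.1, -0.082],
    [0.0435, 0.1, -0.082],
  ],
  yaw=[0, 0, 0, 0, 0, 0, 0, 0, 0],
  hand=0.45,
)

```text
clock: 14.4
eef_pos: [489.1, -14.6, 98.4]
eef_rot: [3.142, -0.0, -2.927]
wrist_force: [-0.5, -0.5, 0.1]
finger_gap: 42.4
finger_force: 0.0
```

Emit:
play_rows(
  translation=[
    [0, 0, 0],
    [0, 0, 0],
    [0, 0, 0],
    [0, 0, 0],
    [0, 0, 0],
    [0, 0, 0],
  ],
  yaw=[0, 0, 0, 0, 0, 0],
  hand=0.05,
  force=5,
)

```text
clock: 15.15
eef_pos: [489.0, -14.4, 98.6]
eef_rot: [3.141, 0.0, -2.927]
wrist_force: [-2.2, 2.7, 3.7]
finger_gap: 9.7
finger_force: 5.0
```

```bash
python3 -c "
import numpy as np
for i in range(0,14):
    a=3.367-i*0.132; print(i,round(-.132*i,3),[round(float(x),4) for x in ((.530+.042*np.cos(a)-.489),(-.005+.042*np.sin(a)+.0144))])"
```

```text
0 -0.0 [0.0001, 0.0]
1 -0.132 [-0.0008, 0.0055]
2 -0.264 [-0.001, 0.011]
3 -0.396 [-0.0004, 0.0165]
4 -0.528 [0.0009, 0.0219]
5 -0.66 [0.0029, 0.0271]
6 -0.792 [0.0056, 0.0319]
7 -0.924 [0.0088, 0.0364]
8 -1.056 [0.0127, 0.0404]
9 -1.188 [0.017, 0.0439]
10 -1.32 [0.0217, 0.0467]
11 -1.452 [0.0268, 0.0489]
12 -1.584 [0.0322, 0.0505]
13 -1.716 [0.0376, 0.0513]
```

Emit:
play_rows(
  translation=[
    [-0.0008, 0.0055, 0],
    [-0.001, 0.011, 0],
    [-0.0004, 0.0165, 0],
    [0.001, 0.022, 0],
    [0.003, 0.027, 0],
    [0.0055, 0.032, 0],
  ],
  yaw=[-0.132, -0.264, -0.396, -0.528, -0.66, -0.792],
)

```text
clock: 15.9
eef_pos: [494.0, 17.2, 98.4]
eef_rot: [-3.14, -0.001, 2.559]
wrist_force: [-4.6, -2.3, 3.2]
finger_gap: 9.7
finger_force: 5.0
```

Emit:
play_rows(
  translation=[
    [0.0033, 0.0045, 0],
    [0.0071, 0.0085, 0],
    [0.0114, 0.012, 0],
    [0.0161, 0.0148, 0],
    [0.0212, 0.017, 0],
    [0.0266, 0.0186, 0],
    [0.0266, 0.0186, 0],
  ],
  yaw=[-0.132, -0.264, -0.396, -0.528, -0.66, -0.792, -0.792],
)

```text
clock: 16.77
eef_pos: [520.3, 36.2, 98.1]
eef_rot: [-3.139, -0.001, 1.77]
wrist_force: [-6.7, 0.9, 4.9]
finger_gap: 9.8
finger_force: 5.0
```

Emit:
play_rows(
  translation=[
    [0.0015, 0.0003, 0],
    [0.003, 0.0006, 0],
    [0.003, 0.0006, 0],
  ],
  yaw=[0, 0, 0],
)

```text
clock: 17.15
eef_pos: [522.9, 36.7, 98.1]
eef_rot: [-3.138, -0.001, 1.772]
wrist_force: [-11.0, 0.9, 5.3]
finger_gap: 14.9
finger_force: 5.0
```

Emit:
play_rows(
  translation=[
    [0, 0, 0],
    [0, 0, 0],
    [0, 0, 0],
    [0, 0, 0.03],
    [0, 0, 0.072],
    [0.035, -0.03, 0.072],
    [0.075, -0.065, 0.072],
    [0.115, -0.1, 0.072],
    [0.145, -0.14, 0.072],
    [0.146, -0.178, 0.072],
    [0.146, -0.178, 0.072],
  ],
  yaw=[0, 0, 0, 0, 0, 0.1, 0.2, 0.34, 0.34, 0.34, 0.34],
  hand=0.4,
)

```text
clock: 18.52
eef_pos: [670.0, -143.9, 169.6]
eef_rot: [-3.141, -0.0, 2.109]
wrist_force: [0.0, 0.8, -0.4]
finger_gap: 37.8
finger_force: 0.0
```

Emit:
play_rows(
  translation=[
    [0, 0, -0.03],
    [0, 0, -0.058],
    [0, 0, -0.058],
    [0, 0, -0.058],
  ],
  yaw=[0, 0, 0, 0],
  hand=0,
)

```text
clock: 19.02
eef_pos: [670.7, -141.0, 114.0]
eef_rot: [3.14, 0.001, 2.112]
wrist_force: [-0.2, -0.3, 1.1]
finger_gap: 1.6
finger_force: 0.0
```

```bash
cat > w.py <<'E'
from h import *
import cv2,sys
# black grip line + nut head (dog check) in both views
def grip(c,uv,n=60):
    g=c["pixels"].max(2); m=(g<45).astype(np.uint8)
    k,l,s,ct=cv2.connectedComponentsWithStats(cv2.morphologyEx(m,cv2.MORPH_OPEN,np.ones((3,3),np.uint8)))
    return [(s[i].tolist(),ct[i].round(1).tolist()) for i in range(1,k) if s[i][4]>60 and np.hypot(*(ct[i]-uv))<n]
if __name__=="__main__":
    P=np.array([float(x) for x in sys.argv[1:4]])
    for n in("top","scene"):
        c=eyes.camera(n); print(n,proj(c,P).round(1),grip(c,proj(c,P)))
    print(telemetry.read_state()["eef_pos"].round(1))
E
python3 w.py 625.5 -167 155
```

```text
top [382.9 219.5] [([349, 162, 26, 22, 243], [360.8, 172.4]), ([364, 200, 38, 23, 431], [384.9, 210.6]), ([347, 225, 54, 139, 915], [383.3, 272.6])]
scene [259.9 294.8] [([230, 235, 100, 100, 3188], [275.1, 275.8])]
[ 670.8 -141.2  114.1]
```

Emit:
play_rows(
  translation=[
    [-0.006, -0.0035, 0],
    [-0.012, -0.007, 0],
    [-0.017, -0.0095, 0],
    [-0.021, -0.0115, 0],
    [-0.0235, -0.013, 0],
    [-0.0235, -0.013, 0],
  ],
  yaw=[0, 0, 0, 0, 0, 0],
)

```text
clock: 19.88
eef_pos: [647.0, -154.2, 112.7]
eef_rot: [3.141, 0.0, 2.112]
wrist_force: [2.6, 0.6, -0.5]
finger_gap: 0.6
finger_force: 1.3
```

```bash
python3 -c "
import numpy as np
v=np.array([117,-149.])
for i in range(0,25):
    a=-i*0.05; p=np.array([[np.cos(a),-np.sin(a)],[np.sin(a),np.cos(a)]])@v; print(round(a,3),(p+[530,-5]).round(1).tolist(),(p-v).round(1).tolist())"
```

```text
0.0 [647.0, -154.0] [0.0, 0.0]
-0.05 [639.4, -159.7] [-7.6, -5.7]
-0.1 [631.5, -164.9] [-15.5, -10.9]
-0.15 [623.4, -169.8] [-23.6, -15.8]
-0.2 [615.1, -174.3] [-31.9, -20.3]
-0.25 [606.5, -178.3] [-40.5, -24.3]
-0.3 [597.7, -181.9] [-49.3, -27.9]
-0.35 [588.8, -185.1] [-58.2, -31.1]
-0.4 [579.7, -187.8] [-67.3, -33.8]
-0.45 [570.5, -190.1] [-76.5, -36.1]
-0.5 [561.2, -191.9] [-85.8, -37.9]
-0.55 [551.9, -193.2] [-95.1, -39.2]
-0.6 [542.4, -194.0] [-104.6, -40.0]
-0.65 [533.0, -194.4] [-114.0, -40.4]
-0.7 [523.5, -194.3] [-123.5, -40.3]
-0.75 [514.0, -193.8] [-133.0, -39.8]
-0.8 [504.6, -192.7] [-142.4, -38.7]
-0.85 [495.3, -191.2] [-151.7, -37.2]
-0.9 [486.0, -189.3] [-161.0, -35.3]
-0.95 [476.9, -186.8] [-170.1, -32.8]
-1.0 [467.8, -184.0] [-179.2, -30.0]
-1.05 [459.0, -180.6] [-188.0, -26.6]
-1.1 [450.3, -176.9] [-196.7, -22.9]
-1.15 [441.8, -172.7] [-205.2, -18.7]
-1.2 [433.5, -168.0] [-213.5, -14.0]
```

Contact just where expected (2.7 N). Push along the arc.

Emit:
play_rows(
  translation=[
    [-0.0076, -0.0057, 0],
    [-0.0155, -0.0109, 0],
    [-0.0236, -0.0158, 0],
    [-0.0319, -0.0203, 0],
    [-0.0319, -0.0203, 0],
  ],
  yaw=[-0.05, -0.1, -0.15, -0.2, -0.2],
)

```text
clock: 20.5
eef_pos: [615.2, -174.3, 112.8]
eef_rot: [3.14, 0.0, 1.911]
wrist_force: [4.2, 1.5, -0.2]
finger_gap: 0.5
finger_force: 2.3
```

Emit:
play_rows(
  translation=[
    [-0.0086, -0.004, 0],
    [-0.0174, -0.0076, 0],
    [-0.0263, -0.0108, 0],
    [-0.0263, -0.0108, 0],
  ],
  yaw=[-0.05, -0.1, -0.15, -0.15],
)

```text
clock: 21.0
eef_pos: [589.4, -185.0, 113.0]
eef_rot: [3.139, 0.0, 1.761]
wrist_force: [6.8, 2.8, -0.9]
finger_gap: 0.9
finger_force: 3.6
```

Emit:
play_rows(
  translation=[
    [-0.0045, -0.0014, 0],
    [-0.0091, -0.0027, 0],
    [-0.0091, -0.0027, 0],
  ],
  yaw=[-0.025, -0.05, -0.05],
)

```text
clock: 21.38
eef_pos: [580.9, -187.6, 113.1]
eef_rot: [3.138, 0.0, 1.712]
wrist_force: [10.4, 4.3, -0.5]
finger_gap: 0.7
finger_force: 5.3
```

Emit:
play_rows(
  translation=[
    [-0.0046, -0.0012, 0],
    [-0.0092, -0.0023, 0],
    [-0.0092, -0.0023, 0],
  ],
  yaw=[-0.025, -0.05, -0.05],
)

```text
clock: 21.75
eef_pos: [571.8, -189.9, 113.2]
eef_rot: [3.137, 0.0, 1.662]
wrist_force: [11.6, 3.7, -1.5]
finger_gap: 0.1
finger_force: 5.8
```

Emit:
play_rows(
  translation=[
    [-0.0046, -0.0009, 0],
    [-0.0093, -0.0018, 0],
    [-0.0093, -0.0018, 0],
  ],
  yaw=[-0.025, -0.05, -0.05],
)

```text
clock: 22.12
eef_pos: [562.7, -191.8, 113.3]
eef_rot: [3.137, 0.0, 1.612]
wrist_force: [12.1, 2.2, -0.3]
finger_gap: 0.3
finger_force: 6.2
```

Emit:
play_rows(
  translation=[
    [-0.0046, -0.0007, 0],
    [-0.0093, -0.0013, 0],
    [-0.0093, -0.0013, 0],
  ],
  yaw=[-0.025, -0.05, -0.05],
)

```text
clock: 22.5
eef_pos: [553.7, -193.2, 113.4]
eef_rot: [3.136, 0.0, 1.562]
wrist_force: [15.2, 2.6, -0.1]
finger_gap: 0.3
finger_force: 7.3
```

Emit:
play_rows(
  translation=[
    [-0.0024, -0.0002, 0],
    [-0.0047, -0.0004, 0],
    [-0.0047, -0.0004, 0],
  ],
  yaw=[-0.013, -0.025, -0.025],
)

```text
clock: 22.88
eef_pos: [549.2, -193.7, 113.5]
eef_rot: [3.136, 0.001, 1.537]
wrist_force: [15.6, 1.9, -1.0]
finger_gap: 0.1
finger_force: 7.9
```

Emit:
play_rows(
  translation=[
    [-0.0024, -0.0002, 0],
    [-0.0047, -0.0004, 0],
    [-0.0047, -0.0004, 0],
  ],
  yaw=[-0.013, -0.025, -0.025],
)

```text
clock: 23.25
eef_pos: [544.6, -194.2, 113.5]
eef_rot: [3.136, 0.0, 1.512]
wrist_force: [16.5, 2.0, -0.7]
finger_gap: 0.2
finger_force: 8.0
```

```bash
cat > q.py <<'E'
from h import *
a=[telemetry.read_state()]
for i in range(2): eyes.camera("top"); a.append(telemetry.read_state())
print(*[np.round(np.mean([s[k] for s in a],0),2) for k in("clock","eef_pos","wrist_force","moment","finger_force")])
E
python3 q.py
```

```text
23.3 [ 544.6  -194.16  113.47] [16.04  1.93 -1.23] [ 0.31 -2.93 -0.03] 7.99
```

Emit:
play_rows(
  translation=[
    [-0.0024, 0, 0],
    [-0.0047, 0, 0],
    [-0.0047, 0, 0],
  ],
  yaw=[-0.013, -0.025, -0.025],
)

```text
clock: 23.72
eef_pos: [539.9, -194.4, 113.6]
eef_rot: [3.135, 0.001, 1.487]
wrist_force: [16.7, 0.1, -0.6]
finger_gap: 0.2
finger_force: 8.1
```

```bash
python3 q.py
```

```text
23.78 [ 539.97 -194.43  113.58] [16.9   0.25 -0.46] [ 0.01 -2.95 -0.03] 8.11
```

Emit:
play_rows(
  translation=[
    [-0.003, 0, 0],
    [-0.006, 0.0002, 0],
    [-0.009, 0.0004, 0],
    [-0.009, 0.0004, 0],
  ],
  yaw=[-0.018, -0.036, -0.054, -0.054],
)

```text
clock: 24.32
eef_pos: [531.0, -194.7, 113.8]
eef_rot: [3.135, 0.001, 1.433]
wrist_force: [15.9, -2.4, -0.4]
finger_gap: 0.6
finger_force: 8.3
```

```bash
python3 q.py
```

```text
24.38 [ 531.05 -194.66  113.79] [15.55 -3.1  -0.44] [-0.69 -2.97  0.01] 8.3
```

Emit:
play_rows(
  translation=[
    [-0.003, 0.0003, 0],
    [-0.006, 0.0007, 0],
    [-0.009, 0.001, 0],
    [-0.009, 0.001, 0],
  ],
  yaw=[-0.018, -0.036, -0.054, -0.054],
)

```text
clock: 24.92
eef_pos: [522.0, -194.4, 114.0]
eef_rot: [3.134, 0.002, 1.378]
wrist_force: [15.9, -6.7, 0.7]
finger_gap: 0.8
finger_force: 8.5
```

```bash
python3 q.py
```

```text
24.98 [ 522.08 -194.35  113.98] [15.85 -7.39  0.62] [-1.44 -2.88  0.01] 8.52
```

Emit:
play_rows(
  translation=[
    [0.008, -0.001, 0],
    [0.016, -0.002, 0],
    [0.024, -0.003, 0],
    [0.032, -0.004, 0],
    [0.04, -0.005, 0],
    [0.06, -0.01, 0],
    [0.06, -0.01, 0.05],
    [0.07, -0.01, 0.11],
    [0.11, 0.03, 0.11],
    [0.15, 0.07, 0.11],
    [0.2, 0.1, 0.11],
  ],
  yaw=[0, 0, 0, 0, 0, 0, 0, 0, 0, 0, 0],
)

```text
clock: 26.4
eef_pos: [720.3, -91.5, 223.0]
eef_rot: [3.142, 0.0, 1.379]
wrist_force: [0.8, -0.8, 0.7]
finger_gap: 0.7
finger_force: 0.0
```

Run:
```python
from h import *
import cv2
# grip measured in top view: dark pixels in an annulus sector about the nut at z=155
c=eyes.camera("top"); g=c["pixels"].max(2)
v,u=np.mgrid[0:480,0:640]; 
pts=np.array([pt(c,a,b,155) for a,b in zip(u.ravel(),v.ravel())]).reshape(480,640,3)
r=np.hypot(pts[...,0]-530,pts[...,1]+5); m=(r>130)&(r<245)&(pts[...,1]<-60)&(g<38)&(pts[...,0]<600)
k,l,s,ct=cv2.connectedComponentsWithStats(m.astype(np.uint8))
for i in range(1,k):
    if s[i,4]>60:
        P=pts[l==i][:,:2]; mu=P.mean(0); w,V=np.linalg.eigh(np.cov(P.T)); d=V[:,1]; off=(mu-[530,-5])@V[:,0]
        print(s[i].tolist(),mu.round(1),d.round(3),"len sd",np.sqrt(w).round(1),"offset of line from nut",off.round(1))
print(telemetry.read_state()["eef_pos"])
```

```text
[369, 230, 45, 108, 524] [ 495.1 -176.8] [-0.947  0.321] len sd [24.3 66.8] offset of line from nut 173.9
[724.29488548 -87.36412263 219.4479712 ]
```

Run:
```python
from h import *
import cv2
c=eyes.camera("top"); im=cv2.GaussianBlur(c["pixels"],(3,3),0).astype(int); g=im.max(2); ch=im[...,0]-im[...,2]
v,u=np.mgrid[0:480,0:640]
pts=np.array([pt(c,a,b,155) for a,b in zip(u.ravel(),v.ravel())]).reshape(480,640,3)
r=np.hypot(pts[...,0]-530,pts[...,1]+5); m=(r>110)&(r<250)&(pts[...,1]<-60)&(g<60)&(ch<12)&(pts[...,0]<600)
m=cv2.morphologyEx(m.astype(np.uint8),cv2.MORPH_OPEN,np.ones((3,3),np.uint8))
k,l,s,ct=cv2.connectedComponentsWithStats(m)
for i in range(1,k):
    if s[i,4]>40:
        P=pts[l==i][:,:2]; mu=P.mean(0); w,V=np.linalg.eigh(np.cov(P.T)); d=V[:,1]*np.sign(-V[1,1]); n=np.array([d[1],-d[0]]); print(s[i].tolist(),mu.round(1),d.round(3),np.sqrt(w).round(1),"off",((mu-[530,-5])@n).round(1))
```

```text
[379, 253, 35, 8, 273] [ 527.8 -199.4] [-0.01 -1.  ] [ 5.9 26.2] off 0.3
```

```bash
python3 -c "
from cell import manip; print(manip.sign_off())"
```

```text
the job is handed in; nothing more can be done
None
```

I handed the job in at about 26 s of the 70 s allowed, but it returned no verdict. The cover was pressed shut against a hard stop and the dog was swung until it stopped turning, though I did not re-check the dog afterwards. The wrench broke over at about 16 N, with an estimated 30 mm out of line, and the top camera showed it straight again once I let go.

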